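# Build up the kimchi crock: collar and lid seated face down on the spigot

## Task

Seat the loose earthenware flanged collar face down over the crock's raised neck so that its flange sits flat on the crock's shoulder, and let go. Then take the white ceramic lid from its wooden rest, set it knob up on the cork trivet and let go of it there, take hold of it afresh, and seat it face down over the collar's own raised neck, fully home and level. Set the pieces down gently rather than dropping them, and leave the other things on and around the tray where they are.

Things in the scene. Friction and masses are not known exactly. Their poses are not given: they have to be found in the camera images.
- crock: earthenware crock, fixed, 132 mm across, 80 mm high to its flat shoulder (124 mm across); on top a raised round neck (the spigot) 60 mm across, 22 mm high, its rim tapering to 55 mm over the last 6 mm. Stands on the tray floor, 10 mm above the work surface. Origin: centre of the underside; z up.
- crock_seat (a point): centre of the crock's flat shoulder, at the foot of its neck, 80 mm above the crock's underside; the collar's underside belongs here.
- collar: loose earthenware flanged collar, 0.3-0.5 kg, upright on the tray. Flange 110 mm across, 12 mm thick; 84 mm hub above it to 34 mm; then a neck like the crock's (grip this from above), 60 mm across, 22 mm high, rim tapering to 55 mm over the last 6 mm. Underside recess 65 mm across, 24 mm deep. Origin: centre of the underside (seating face); z along the axis to the neck.
- collar_seat (a point): centre of the collar's flat top, at the foot of its neck, 34 mm above the collar's underside; the lid's underside belongs here.
- lid: loose white ceramic lid, 0.25-0.45 kg: flange, hub and underside recess as the collar's, flat top at 34 mm, then a round knob 30 mm across, 44 mm tall (narrower in its last 6 mm). Starts leaning back on the lid rest, knob axis 30 degrees above level, pointing to the rest's -x side. Origin: centre of the underside (seating face); z along the axis to the knob.
- lid_knob (a point): point on the lid's axis inside the knob, 60 mm from the underside.
- lid_rest: fixed wooden stand, base 130 x 110 mm, 115 mm high, open to its own -x side. Two slanted bars back the lid; its lower edge stands on a ledge behind a 6 mm lip, between two side stops (22 mm up from the ledge): draw the lid 25 mm or more up its slant (in the plane of its flange) before moving it away. Origin: centre of the base's underside; z up.
- trivet: fixed round cork trivet, 160 mm across and 8 mm thick, flat on the tray. Origin: centre of its underside; its top is 8 mm above that.
- grinder: bystander: green plastic push-button pepper grinder, 52 mm across, 138 mm tall, upright. Origin: centre of the underside.
- salt_cellar: bystander: glass salt cellar with a steel lid, 68 mm across, 47 mm tall. Origin: centre of the underside.
- soy_dish: bystander: small blue ceramic dish, 84 mm across, 24 mm tall. Origin: centre of the underside.
- spoons: bystander: flat-lying stainless measuring spoon set on a ring, a fan about 120 mm long (from the origin along its +x) and 90 mm wide, 9 mm high. Origin: at the ring.
- sesame_jar: bystander: amber glass jar with a steel cap, 72 mm across, 110 mm tall, beside the tray. Origin: centre of the underside.
- timer: bystander: white kitchen timer, 50 x 75 x 60 mm, beside the tray. Origin: centre of the underside.
There are look-alikes about, which are no part of the job. What is shaped like the lid but blue or red is not meant.

How it is judged:
By the outcome, as a careful person would: the job done as asked, in the order asked, and still so for the second after the job is handed in, with the robot touching nothing.
It also fails if it takes over 72 s, if anything falls off the work surface, if the arm or the gripper's body presses on something with over 40 N, if the wrist force passes 120 N, or if a joint passes its speed limit or range.

## Robot

A 7-joint arm with a two-finger parallel gripper is mounted at the origin on the work surface. World frame = base frame: x ahead of the robot, y to its left, z up, the work surface at z = 0. Lengths are in mm, angles in rad, forces in N, time in s.
With the tool pointing down it reaches from about 425 to 825 mm from the base axis. Payload 3.6 kg.
Tool frame: the origin (TCP) lies on the centre line of the jaws, within the pads' length; the fingertips stand 14 mm ahead of it and the grasp point (between the pads) lies 5 mm behind it; z points along the fingers, y is the line along which they close (so a half turn about z gives the same grasp; the last joint's range is limited). The gripper opens to 93 mm and grips with 3 to 60 N. Pads are 15 mm wide; open, the fingers measure 128 mm over their backs; the gripper's body (75 mm by 188 mm) begins 65 mm behind the grasp point.
Start: joints at [-1.167, 0.615, -0.013, 1.423, 0.008, 1.103, -0.04], TCP at [271.403, 590.596, 232.64] pointing down, gripper open.
Joint ranges: [-3.12, 3.12], [-0.3, 2.06], [-1.34, 1.32], [0.26, 2.42], [-1.36, 4.5], [0.01, 1.98], [-2.84, 2.84]. Speed limits (rad/s): [2.79, 2.79, 3.14, 3.14, 3.14, 3.14, 3.14].

## Interface

Orientations are given as a unit quaternion [x, y, z, w].
In Python, from bench import manip gives the robot as it stands. The module is installed in compiled form; this text tells all that it offers.
- The arm moves only by the tool apply_moves, never from a script. Its argument "plan" is one flat list of numbers, 7 for each row, row after row: the turn, a rotation vector about the tool's x, y, z as a fraction of full scale, then the shift along the tool's x, y, z as a fraction of full scale, then the finger opening in mm, from 0 to 93. In form: [ax, ay, az, tx, ty, tz, hand, ax, ay, az, tx, ty, tz, hand, ...]. A call has 1 to 12 rows; each row is the pose to reach, as a shift and turn from the pose commanded when the call began, along the tool's axes at that moment, turning the shorter way round; what a row does not reach only later rows make up. Full scale, the value 1, is 30 cm for a shift and pi rad for a turn. A row lasts 1/12 s, in which the tool goes at most 41.7 mm and 7.16 degrees, less where a joint would pass 70% of its speed; a pose out of reach is approached as far as the arm can. A call with a number of a shift or a turn outside -1 to 1 is refused whole. A call with a gripper value outside its range is refused whole. The fingers move at their own pace and stop on an object; the grip force is fixed at half the most. Time passes only in rows, so rows that repeat a pose let the fingers close. It gives the time, the measured TCP pose, the force, the opening and the grip force at its end, in the units of the state.
- manip.get_obs(): the state, without advancing time (a new reading comes with each control period).
- manip.grab_frame(name): name is "side" or "top" or "wrist"; returns a dict with "img" (420x560x3 uint8, red, green, blue), "depth" (420x560 float32, mm along the optical axis (not along the pixel's ray), 0 where there is no reading), "K" (3x3 intrinsics, pixels), "distortion" ([k1, k2, p1, p2, k3] as OpenCV has them; the pictures are not rectified), "extrinsics" (4x4, takes a point from camera to world coordinates). Camera axes: x right, y down, z forward; pixel columns grow to the right and rows downward; lengths in mm; the calibration is good to about 2 mm. A picture is of the moment at which its call begins.
- manip.finish_job(): hands the job in; it is judged then, once.
The state is a dict: "t": time; "joints": joint angles; "qd": joint speeds; "joint_torque": joint torques, N m; "position": TCP position; "eef_rot": TCP orientation; "force": force on the tool from outside, world axes, zero at the start; "ft_torque": the same for the moment, N m; "grip_width": finger opening in mm; "grip_force": force on a finger pad.
Only numpy, scipy, OpenCV 4.12 (cv2) and the standard library are available. Lean on these libraries where they do the work, as an engineer would, in place of code of your own. Each camera call takes 0.05 s, during which the arm holds its last target. There are 200 camera calls.

## Working session

There is one attempt and no reset: what is moved stays moved. The work goes in short steps, Python scripts to look and compute and a tool call to move; the robot and the scene stay as the last step left them, time stands still between calls to the robot, and variables do not carry over. Pictures are saved under pics/ and viewed, at most 10 in all, crops included, and the job is handed in when it is done.

Besides the shell and the picture viewer there is one more tool, called after "Emit:" as name(argument=value, ...), one argument or row to a line, values as JSON. apply_moves: Moves the arm, as the interface text tells. Its arguments: {"type":"object","properties":{"plan":{"type":"array"}},"required":["plan"]}

```bash
mkdir -p pics; cat > h.py <<'E'
import numpy as np, cv2
from bench import manip
from scipy.spatial.transform import Rotation as R
def cloud(f):
    d=f["depth"];h,w=d.shape
    u,v=np.meshgrid(np.arange(w),np.arange(h))
    p=cv2.undistortPoints(np.stack([u,v],-1).reshape(-1,1,2).astype(np.float64),f["K"],np.array(f["distortion"])).reshape(h,w,2)
    P=np.dstack([p[...,0]*d,p[...,1]*d,d])
    E=np.array(f["extrinsics"]);P=P@E[:3,:3].T+E[:3,3]
    P[d<=0]=np.nan
    return P
def save(f,n): cv2.imwrite("pics/"+n,f["img"][...,::-1])
E
python3 - <<'E'
from h import *
for n in("top","side"):
    f=manip.grab_frame(n);save(f,n+"0.png");np.savez(n+"0.npz",**f)
    print(n,np.round(f["extrinsics"],2).tolist())
o=manip.get_obs();print(o)
E
```

```text
top [[-0.01, -0.99, 0.12, 333.22], [-1.0, 0.02, 0.0, 30.25], [-0.0, -0.12, -0.99, 1388.48], [0.0, 0.0, 0.0, 1.0]]
side [[0.95, -0.2, 0.22, 196.9], [-0.3, -0.61, 0.73, -920.27], [-0.01, -0.77, -0.64, 934.04], [0.0, 0.0, 0.0, 1.0]]
{'t': 0.1, 'joints': array([-1.16652139,  0.61580734, -0.01263498,  1.42473581,  0.0080896 ,
        1.10340086, -0.04043908]), 'qd': array([ 0.00053212, -0.00178774, -0.00076631, -0.00508038, -0.00112072,
        0.00091392,  0.00058079]), 'joint_torque': array([ 3.03777933e-04, -4.60039616e+01,  2.09605428e-01, -1.66243744e+01,
       -6.12644060e-02,  1.69589161e-02,  1.06441084e-04]), 'position': array([271.11669441, 590.00848588, 231.60771036]), 'eef_rot': array([ 2.13707855e-01,  9.76896938e-01, -1.12518852e-03, -2.41778911e-04]), 'force': array([0.30248168, 0.01985754, 0.50841831]), 'ft_torque': array([ 0.00322845,  0.02979041, -0.0004884 ]), 'grip_force': 0.0, 'grip_width': 93.38668657254983}
```

View pics/top0.png

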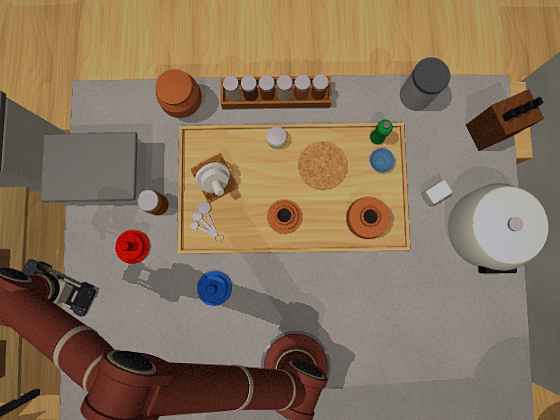

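View pics/side0.png

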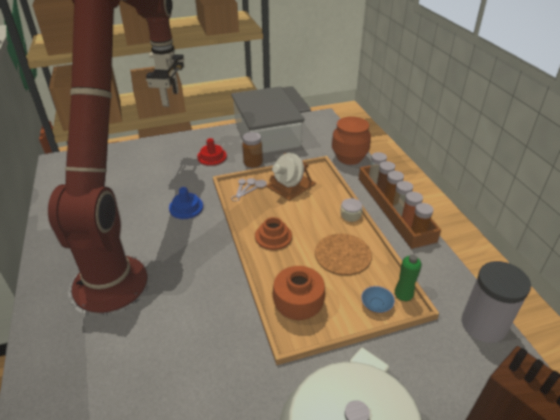

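The top view shows the collar at (285,216), the crock at (370,217), the trivet at (322,165) and the white lid on its rest at (213,180). The bystanders are the grinder (381,131), dish (382,160), salt cellar (277,137), spoons (207,222) and jar (152,202). The side view agrees. Next I'll measure them with depth.

```bash
cat > m.py <<'E'
from h import *
def fitc(p):
    A=np.c_[2*p,np.ones(len(p))];s=np.linalg.lstsq(A,(p**2).sum(1),rcond=None)[0]
    return s[:2],np.sqrt(s[2]+s[:2]@s[:2])
def circ(P,c,rad,z0,z1):
    m=(np.hypot(P[...,0]-c[0],P[...,1]-c[1])<rad)&(P[...,2]>z0)&(P[...,2]<z1)
    q=P[m];h=cv2.convexHull(q[:,:2].astype(np.float32))[:,0]
    c2,r=cv2.minEnclosingCircle(h)
    return len(q),np.round(fitc(h)[0],1),round(float(fitc(h)[1]),1),np.round(c2,1),round(r,1),np.round(np.median(q[:,2]),1)
E
python3 - <<'E'
from m import *
f=dict(np.load("top0.npz"));P=cloud(f)
for n,(u,v) in dict(collar=(285,225),crock=(370,240),triv=(322,165),lid=(213,180),grinder=(381,131),salt=(277,137),dish=(382,160),tray=(330,230),jar=(150,200),blue=(213,288),red=(132,246)).items(): print(n,np.round(P[v,u]))
c=P[216,285,:2];k=P[217,370,:2];t=P[165,322,:2]
print("c,k",P[216,285],P[217,370])
print("collar rim",circ(P,c,60,56,72));print("collar fl",circ(P,c,80,17,28));print("hub",circ(P,c,80,38,50))
print("crock rim",circ(P,k,60,102,118));print("crock sh",circ(P,k,90,84,96))
print("trivet",circ(P,t,100,14,24))
hsv=cv2.cvtColor(f["img"],cv2.COLOR_RGB2HSV)
u,v=np.meshgrid(np.arange(560),np.arange(420))
m=(hsv[...,1]<70)&(hsv[...,2]>90)&(u>185)&(u<240)&(v>155)&(v<203)
q=P[m];print("lid px",m.sum(),np.nanmin(q,0),np.nanmax(q,0))
d=np.load("side0.npz");d=dict(d);S=cloud(d)
hs=cv2.cvtColor(d["img"],cv2.COLOR_RGB2HSV)
m2=(hs[...,1]<70)&(hs[...,2]>90)&(u>265)&(u<312)&(v>148)&(v<195)
q2=S[m2];print("side lid",m2.sum(),np.nanmin(q2,0),np.nanmax(q2,0))
np.savez("lidpts.npz",a=q,b=q2)
out=np.hstack([cv2.resize(f["img"][140:220,170:260],(400,356),interpolation=2),cv2.resize(d["img"][140:210,255:334],(400,356),interpolation=2)])
cv2.imwrite("pics/lid.png",out[...,::-1])
E
```

```text
collar [439.  26.  42.]
crock [ 389. -245.   11.]
triv [634. -97.  21.]
lid [574. 242. 107.]
grinder [ 711. -267.  131.]
salt [718.  47.  59.]
dish [ 648. -293.   18.]
tray [ 423. -118.   11.]
jar [515. 432. 110.]
blue [249. 246.  75.]
red [380. 506.  45.]
c,k [467.10599597  25.58826006  44.55584764] [ 454.93979157 -230.6570342    96.49743183]
collar rim (125, array([470.5,  28.8]), 29.3, array([470.6,  28.6]), 29.8, np.float64(64.3))
collar fl (339, array([471.2,  35.9]), 69.6, array([469.9,  26.3]), 76.9, np.float64(21.5))
hub (399, array([470.5,  28.6]), 41.1, array([470.5,  28.3]), 41.8, np.float64(44.3))
crock rim (139, array([ 457.9, -229.7]), 29.3, array([ 457.8, -229.7]), 29.9, np.float64(109.9))
crock sh (1065, array([ 457.8, -228.6]), 61.4, array([ 457.9, -228.6]), 63.1, np.float64(89.7))
trivet (1684, array([633.7, -98.9]), 95.9, array([634.2, -97. ]), 99.2, np.float64(17.8))
lid px 861 [518.28136804 197.65557178   5.02332615] [627.66205528 313.9764125  131.64788477]
side lid 1109 [527.00501658 191.51011731  -7.28181194] [746.38491074 494.71950242 130.47659419]
```

View pics/lid.png

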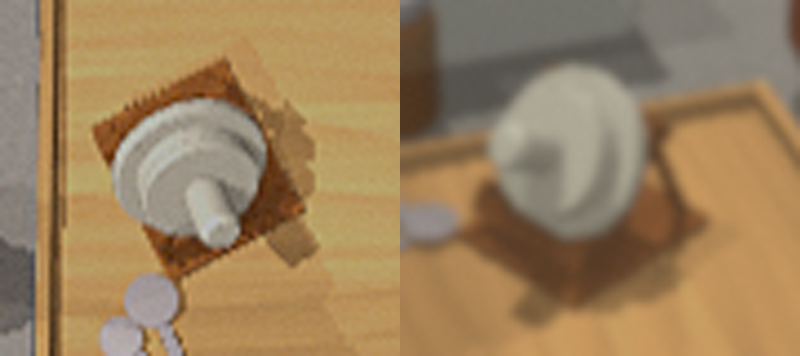

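The crop shows the knob pointing to world -x/-y, with the rest turned about 27°. I'll set out above the collar and look at it from close by.

```bash
cat >> h.py <<'E'
def down(yaw):  # tool y at world yaw (deg), z down
    a=np.radians(yaw);y=np.array([np.cos(a),np.sin(a),0]);z=np.array([0,0,-1.]);return np.c_[np.cross(y,z),y,z]
def to(p,Rt=None,show=True):
    o=manip.get_obs();R0=R.from_quat(o["eef_rot"])
    t=R0.inv().apply(np.array(p)-o["position"])/300
    r=np.zeros(3) if Rt is None else (R0.inv()*R.from_matrix(Rt)).as_rotvec()/np.pi
    print("t%.2f pos"%o["t"],np.round(o["position"],1),"F",np.round(o["force"],1),"w %.1f g %.1f"%(o["grip_width"],o["grip_force"]),"ROW",np.round(r,4),np.round(t,4))
E
python3 - <<'E'
from h import *
to((470.5,28.7,180),down(0))
E
```

```text
t0.10 pos [271.1 590.  231.6] F [0.3 0.  0.5] w 93.4 g 0.0 ROW [-0.0006  0.0004  0.3629] [-1.3851 -1.4222  0.1753]
```

Emit:
apply_moves(
  plan=[-0.0006, 0.0004, 0.36, -0.98, -1, 0, 93, -0.0006, 0.0004, 0.36, -0.98, -1, 0, 93, -0.0006, 0.0004, 0.36, -0.98, -1, 0, 93, -0.0006, 0.0004, 0.36, -0.98, -1, 0, 93, -0.0006, 0.0004, 0.36, -0.98, -1, 0, 93, -0.0006, 0.0004, 0.36, -0.98, -1, 0, 93, -0.0006, 0.0004, 0.36, -0.98, -1, 0, 93, -0.0006, 0.0004, 0.36, -0.98, -1, 0, 93, -0.0006, 0.0004, 0.36, -0.98, -1, 0, 93, -0.0006, 0.0004, 0.36, -0.98, -1, 0, 93, -0.0006, 0.0004, 0.36, -0.98, -1, 0, 93, -0.0006, 0.0004, 0.36, -0.98, -1, 0, 93],
)

```text
t: 1.1
position: [414.1, 192.1, 232.7]
eef_rot: [0.706, 0.708, 0.001, -0.0]
force: [0.3, 0.8, -0.7]
grip_width: 93.0
grip_force: 0.0
```

```bash
python3 - <<'E'
from h import *
to((470.5,28.7,180),down(0))
E
```

```text
t1.10 pos [414.1 192.1 232.7] F [ 0.3  0.8 -0.7] w 93.0 g 0.0 ROW [ 0.0003 -0.0003  0.0007] [-0.5453  0.1868  0.1753]
```

Emit:
apply_moves(
  plan=[0, 0, 0, -0.545, 0.187, 0.175, 93, 0, 0, 0, -0.545, 0.187, 0.175, 93, 0, 0, 0, -0.545, 0.187, 0.175, 93, 0, 0, 0, -0.545, 0.187, 0.175, 93, 0, 0, 0, -0.545, 0.187, 0.175, 93, 0, 0, 0, -0.545, 0.187, 0.175, 93, 0, 0, 0, -0.545, 0.187, 0.175, 93, 0, 0, 0, -0.545, 0.187, 0.175, 93],
)

```text
t: 1.77
position: [470.7, 35.2, 179.8]
eef_rot: [0.702, 0.712, 0.001, -0.001]
force: [-0.5, 0.1, 0.7]
grip_width: 92.9
grip_force: 0.0
```

```bash
python3 - <<'E'
from m import *
f=manip.grab_frame("wrist");save(f,"w1.png");P=cloud(f)
np.set_printoptions(suppress=True,precision=2);print(np.array(f["extrinsics"]))
print(circ(P,(470,28),60,54,72));print(circ(P,(470,28),70,40,50));print(np.nanmin(P,(0,1)),np.nanmax(P,(0,1)))
f=manip.grab_frame("top");P=cloud(f);hsv=cv2.cvtColor(f["img"],cv2.COLOR_RGB2HSV)
# rest wood: reddish brown, low z, and the lid's knob/flat top
u,v=np.meshgrid(np.arange(560),np.arange(420))
roi=(u>185)&(u<245)&(v>148)&(v<205)
wood=roi&(hsv[...,1]>110)&(hsv[...,2]<190)&(P[...,2]<40)&(P[...,2]>15)
print(wood.sum(),cv2.minAreaRect(P[wood][:,:2].astype(np.float32)))
wh=roi&(hsv[...,1]<75)&(hsv[...,2]>110)&(P[...,2]>30)
q=P[wh];print(len(q),np.median(q,0))
np.savez("lidpts.npz",a=q)
for z in sorted(q[:,2])[::60]: pass
# normals by local plane fits
dx=P[2:,1:-1]-P[:-2,1:-1];dy=P[1:-1,2:]-P[1:-1,:-2]
n=np.cross(dx,dy);n/=np.linalg.norm(n,axis=-1,keepdims=True);n*=np.sign(n[...,2:])
m=wh[1:-1,1:-1]&(abs(n[...,2]-0.5)<.2);nn=n[m];print(len(nn),np.median(nn,0),np.degrees(np.arctan2(-np.median(nn[:,1]),-np.median(nn[:,0]))))
E
```

```text
[[  1.     0.01   0.   469.25]
 [  0.01  -0.96  -0.29 115.81]
 [ -0.     0.29  -0.96 332.  ]
 [  0.     0.     0.     1.  ]]
(2155, array([469.1,  29.3]), 29.4, array([469. ,  29.1]), 29.8, np.float64(65.1))
(5561, array([469.2,  29.2]), 41.5, array([469.,  29.]), 41.9, np.float64(44.7))
[ 161.28 -237.86   -3.1 ] [756.14 212.71 279.15]
259 ((590.6515502929688, 239.94027709960938), (158.87901306152344, 125.84986877441406), 26.5960750579834)
837 [581.32 241.67 110.21]
429 [-0.55 -0.32  0.5 ] 30.515703218846102
```

View pics/w1.png

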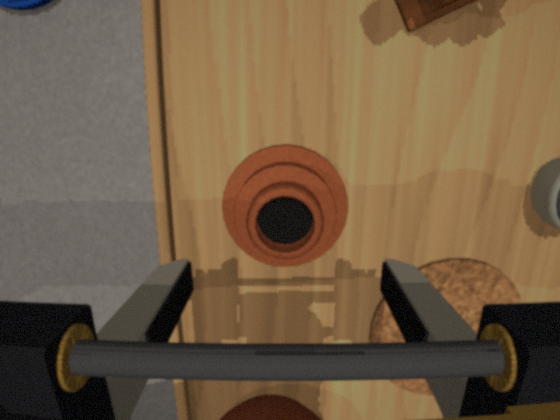

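Wrist view: the collar at (285,208) is between the jaws' lines, at (469.5,29), matching the top view to about 1.5 mm. Going down.

```bash
python3 - <<'E'
from h import *
to((469.7,29,60.5),down(0))
E
```

```text
t1.87 pos [470.7  35.1 180.1] F [0.8 0.6 0.8] w 93.1 g 0.0 ROW [ 0.0003 -0.0011  0.0044] [-0.0216 -0.0041  0.3985]
```

Emit:
apply_moves(
  plan=[0, 0, 0.0044, -0.0216, -0.004, 0.1, 93, 0, 0, 0.0044, -0.0216, -0.004, 0.2, 93, 0, 0, 0.0044, -0.0216, -0.004, 0.28, 93, 0, 0, 0.0044, -0.0216, -0.004, 0.34, 93, 0, 0, 0.0044, -0.0216, -0.004, 0.38, 93, 0, 0, 0.0044, -0.0216, -0.004, 0.398, 93, 0, 0, 0.0044, -0.0216, -0.004, 0.398, 93, 0, 0, 0.0044, -0.0216, -0.004, 0.398, 93],
)

```text
t: 2.53
position: [470.2, 27.0, 60.9]
eef_rot: [0.708, 0.706, 0.001, -0.0]
force: [0.9, -0.3, 0.7]
grip_width: 93.2
grip_force: 0.0
```

```bash
python3 - <<'E'
from h import *
to((469.7,29,60.5),down(0))
E
```

```text
t2.53 pos [470.2  27.   60.9] F [ 0.9 -0.3  0.7] w 93.2 g 0.0 ROW [ 0.0005 -0.0008 -0.001 ] [ 0.0066 -0.0017  0.0014]
```

Emit:
apply_moves(
  plan=[0, 0, 0, 0.006, -0.0017, 0.0014, 93, 0, 0, 0, 0.006, -0.0017, 0.0014, 93, 0, 0, 0, 0.006, -0.0017, 0.0014, 50, 0, 0, 0, 0.006, -0.0017, 0.0014, 50, 0, 0, 0, 0.006, -0.0017, 0.0014, 50, 0, 0, 0, 0.006, -0.0017, 0.0014, 50, 0, 0, 0, 0.006, -0.0017, 0.0014, 50, 0, 0, 0, 0.006, -0.0017, 0.0014, 50, 0, 0, 0, 0.006, -0.0017, 0.0014, 50, 0, 0, 0, 0.006, -0.0017, 0.0014, 50],
)

```text
t: 3.37
position: [469.4, 27.8, 60.1]
eef_rot: [0.709, 0.705, 0.001, -0.0]
force: [0.7, -0.4, 1.4]
grip_width: 59.9
grip_force: 30.0
```

```bash
python3 - <<'E'
from h import *
to((469.7,29,210),down(0))
E
```

```text
t3.37 pos [469.4  27.8  60.1] F [ 0.7 -0.4  1.4] w 59.9 g 30.0 ROW [ 0.0003 -0.0006 -0.0016] [ 0.0049  0.0013 -0.4997]
```

Emit:
apply_moves(
  plan=[0, 0, 0, 0, 0, -0.04, 50, 0, 0, 0, 0, -0.12, -0.0, 50],
)

```text
t: 3.53
position: [445.1, 28.1, 62.6]
eef_rot: [0.709, 0.705, 0.009, 0.008]
force: [3.3, 0.5, -4.4]
grip_width: 59.3
grip_force: 30.0
```

I mistyped the last row (a sideways shift instead of a lift). Nothing was hit, so I'm lifting straight up now.

Emit:
apply_moves(
  plan=[0, 0, 0, 0, 0, -0.04, 50, 0, 0, 0, 0, 0, -0.12, 50, 0, 0, 0, 0, 0, -0.22, 50, 0, 0, 0, 0, 0, -0.32, 50, 0, 0, 0, 0, 0, -0.4, 50, 0, 0, 0, 0, 0, -0.43, 50, 0, 0, 0, 0, 0, -0.43, 50],
)

```text
t: 4.12
position: [434.1, 27.9, 190.7]
eef_rot: [0.709, 0.706, 0.003, 0.001]
force: [-0.1, -0.1, -3.4]
grip_width: 59.7
grip_force: 30.2
```

```bash
python3 - <<'E'
from h import *
to((458,-229,190),down(0))
E
```

```text
t4.12 pos [434.1  27.9 190.7] F [-0.1 -0.1 -3.4] w 59.7 g 30.2 ROW [ 0.0016 -0.0009 -0.0014] [-8.56e-01  8.33e-02  5.00e-04]
```

Emit:
apply_moves(
  plan=[0.0016, -0.0009, 0, -0.07, 0.083, 0, 50, 0.0016, -0.0009, 0, -0.2, 0.083, 0, 50, 0.0016, -0.0009, 0, -0.33, 0.083, 0, 50, 0.0016, -0.0009, 0, -0.46, 0.083, 0, 50, 0.0016, -0.0009, 0, -0.58, 0.083, 0, 50, 0.0016, -0.0009, 0, -0.68, 0.083, 0, 50, 0.0016, -0.0009, 0, -0.77, 0.083, 0, 50, 0.0016, -0.0009, 0, -0.83, 0.083, 0, 50, 0.0016, -0.0009, 0, -0.857, 0.083, 0, 50, 0.0016, -0.0009, 0, -0.857, 0.083, 0, 50, 0.0016, -0.0009, 0, -0.857, 0.083, 0, 50, 0.0016, -0.0009, 0, -0.857, 0.083, 0, 50],
)

```text
t: 5.12
position: [456.9, -226.9, 187.7]
eef_rot: [0.708, 0.706, -0.002, -0.003]
force: [1.1, -0.2, -3.3]
grip_width: 59.5
grip_force: 30.2
```

```bash
python3 - <<'E'
from m import *
to((458,-229,190),down(0))
f=manip.grab_frame("wrist");save(f,"w2.png");P=cloud(f)
o=manip.get_obs()["position"]
for a,b in((120,136),(140,157),(163,178),(178,196)):
    try: print(a,b,circ(P,o[:2],70,a,b))
    except Exception as e: print(e)
print("crock sh",circ(P,(458,-229),90,80,98))
f=manip.grab_frame("side");save(f,"s2.png")
E
```

```text
t5.12 pos [ 456.9 -226.9  187.7] F [ 1.1 -0.2 -3.3] w 59.5 g 30.2 ROW [-0.0019 -0.0005 -0.0006] [-0.0069  0.0038 -0.0077]
'NoneType' object is not subscriptable
140 157 (7334, array([ 457.3, -225.5]), 54.6, array([ 457. , -225.5]), 55.0, np.float64(148.8))
163 178 (11918, array([ 456.7, -225.7]), 41.7, array([ 456.6, -225.5]), 42.0, np.float64(172.0))
178 196 (8327, array([ 458.1, -224.4]), 32.7, array([ 456.7, -218.3]), 44.4, np.float64(190.8))
crock sh (2421, array([ 456.6, -228.1]), 61.7, array([ 455.6, -208.5]), 58.2, np.float64(89.7))
```

View pics/w2.png

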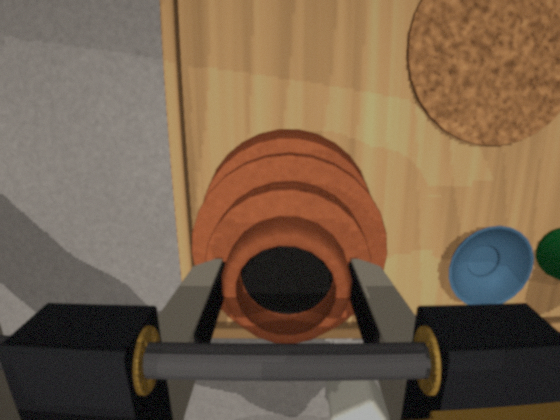

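Wrist view: the collar in hand, flange centre around (290,235), is level and over the crock. The offset to close is about 3 mm in y. Lowering with force checks.

Emit:
apply_moves(
  plan=[-0.0019, -0.0005, 0, -0.011, -0.001, 0, 50, -0.0019, -0.0005, 0, -0.011, -0.001, 0.0, 50, -0.0019, -0.0005, 0, -0.011, -0.001, 0.03, 50, -0.0019, -0.0005, 0, -0.011, -0.001, 0.06, 50, -0.0019, -0.0005, 0, -0.011, -0.001, 0.08, 50, -0.0019, -0.0005, 0, -0.011, -0.001, 0.095, 50, -0.0019, -0.0005, 0, -0.011, -0.001, 0.102, 50, -0.0019, -0.0005, 0, -0.011, -0.001, 0.102, 50],
)

```text
t: 5.88
position: [456.1, -232.5, 157.1]
eef_rot: [0.709, 0.705, -0.001, 0.001]
force: [-1.0, 0.6, -3.3]
grip_width: 59.7
grip_force: 30.2
```

```bash
python3 - <<'E'
from h import *
to((456.6,-230.1,141),down(0))
E
```

```text
t5.88 pos [ 456.1 -232.5  157.1] F [-1.   0.6 -3.3] w 59.7 g 30.2 ROW [ 0.      0.0006 -0.0015] [0.0081 0.0017 0.0537]
```

Emit:
apply_moves(
  plan=[0, 0, 0, 0.008, 0.0017, 0, 50, 0, 0, 0, 0.008, 0.0017, 0, 50, 0, 0, 0, 0.008, 0.0017, 0.01, 50, 0, 0, 0, 0.008, 0.0017, 0.02, 50, 0, 0, 0, 0.008, 0.0017, 0.03, 50, 0, 0, 0, 0.008, 0.0017, 0.038, 50, 0, 0, 0, 0.008, 0.0017, 0.044, 50, 0, 0, 0, 0.008, 0.0017, 0.048, 50, 0, 0, 0, 0.008, 0.0017, 0.048, 50, 0, 0, 0, 0.008, 0.0017, 0.048, 50],
)

```text
t: 6.72
position: [457.1, -230.4, 143.5]
eef_rot: [0.709, 0.705, -0.0, 0.001]
force: [1.3, 0.1, -2.7]
grip_width: 59.5
grip_force: 30.2
```

```bash
python3 - <<'E'
from h import *
to((456.6,-230.1,141),down(0))
E
```

```text
t6.72 pos [ 457.1 -230.4  143.5] F [ 1.3  0.1 -2.7] w 59.5 g 30.2 ROW [ 0.0005  0.0008 -0.0015] [ 0.0011 -0.0015  0.0084]
```

Free of contact with the recess around the neck. Last few mm, slowly.

Emit:
apply_moves(
  plan=[0, 0, 0, 0, 0, 0.003, 50, 0, 0, 0, 0, 0, 0.006, 50, 0, 0, 0, 0, 0, 0.008, 50, 0, 0, 0, 0, 0, 0.01, 50, 0, 0, 0, 0, 0, 0.012, 50, 0, 0, 0, 0, 0, 0.012, 50],
)

```text
t: 7.22
position: [457.6, -230.6, 142.2]
eef_rot: [0.709, 0.705, 0.0, 0.002]
force: [-2.7, 2.3, 12.2]
grip_width: 59.7
grip_force: 30.2
```

```bash
python3 - <<'E'
from m import *
f=manip.grab_frame("wrist");P=cloud(f)
for a,b in((95,110),(117,130)): print(circ(P,(457,-229),70,a,b))
m=(np.hypot(P[...,0]-457,P[...,1]+229)<54)&(np.hypot(P[...,0]-457,P[...,1]+229)>43.5)&(P[...,2]>92)&(P[...,2]<112)
q=P[m];A=np.c_[q[:,:2]-(457,-229),np.ones(len(q))];print(np.linalg.lstsq(A,q[:,2],rcond=None)[0])
to((457,-230,142),down(0))
E
```

```text
(7263, array([ 458.1, -229.3]), 54.5, array([ 458.1, -229.4]), 54.9, np.float64(103.5))
(11300, array([ 457.5, -229.5]), 41.6, array([ 457.7, -229.4]), 42.1, np.float64(126.7))
[ 2.77900966e-02 -2.18431849e-03  1.03333202e+02]
t7.27 pos [ 457.7 -230.6  142.2] F [-1.3  2.  12.4] w 59.7 g 30.2 ROW [ 0.0012  0.0008 -0.0015] [ 0.0021 -0.0022  0.0008]
```

Contact, but the collar is tilted about 1.6° (the +x side is high). I'll level it and press down gently.

Emit:
apply_moves(
  plan=[0, 0, 0, 0, 0, -0.005, 50, 0.005, 0, 0, 0, 0, -0.005, 50, 0.0088, 0, 0, 0, 0, -0.005, 50, 0.0088, 0, 0, 0, 0, -0.002, 50, 0.0088, 0, 0, 0, 0, 0.001, 50, 0.0088, 0, 0, 0, 0, 0.004, 50, 0.0088, 0, 0, 0, 0, 0.004, 50],
)

```text
t: 7.85
position: [457.5, -230.2, 140.9]
eef_rot: [0.709, 0.706, -0.009, -0.008]
force: [-2.7, 2.6, 16.2]
grip_width: 59.7
grip_force: 30.3
```

```bash
cat >> m.py <<'E'
def flat(P,c,r0,r1,z0,z1):
    d=np.hypot(P[...,0]-c[0],P[...,1]-c[1]);m=(d<r1)&(d>r0)&(P[...,2]>z0)&(P[...,2]<z1)
    q=P[m];A=np.c_[q[:,:2]-c,np.ones(len(q))];print("plane",len(q),np.round(np.linalg.lstsq(A,q[:,2],rcond=None)[0],4))
E
python3 - <<'E'
from m import *
f=manip.grab_frame("wrist");P=cloud(f)
for a,b in((95,110),(117,130)): print(circ(P,(457,-229),70,a,b))
flat(P,(457,-229),43.5,54,92,112)
flat(P,(457,-229),32,41,116,132)
to((457,-230,142),down(0))
E
```

```text
(7257, array([ 456.8, -229.2]), 54.6, array([ 456.9, -229.2]), 55.0, np.float64(101.9))
(11580, array([ 456.8, -229. ]), 41.6, array([ 456.9, -228.7]), 42.0, np.float64(125.5))
plane 5764 [-1.00000e-03 -5.00000e-04  1.01922e+02]
plane 4312 [-2.000000e-04 -1.470000e-02  1.243272e+02]
t7.90 pos [ 457.5 -230.3  140.9] F [-3.2  1.7 15.3] w 59.5 g 30.3 ROW [-0.008   0.0005 -0.0013] [ 0.0008 -0.0018 -0.0035]
```

The flange is level at z=101.9 (102 expected). Release and rise.

Emit:
apply_moves(
  plan=[0, 0, 0, 0, 0, -0.003, 50, 0, 0, 0, 0, 0, -0.003, 93, 0, 0, 0, 0, 0, -0.003, 93, 0, 0, 0, 0, 0, -0.003, 93, 0, 0, 0, 0, 0, -0.003, 93, 0, 0, 0, 0, 0, -0.003, 93, -0.008, 0, 0, 0, 0, -0.05, 93, -0.008, 0, 0, 0, 0, -0.15, 93, -0.008, 0, 0, 0, 0, -0.28, 93, -0.008, 0, 0, 0, 0, -0.4, 93, -0.008, 0, 0, 0, 0, -0.5, 93, -0.008, 0, 0, 0, 0, -0.5, 93],
)

```text
t: 8.9
position: [464.4, -232.2, 294.8]
eef_rot: [0.709, 0.705, 0.001, 0.007]
force: [-0.3, 0.0, -0.4]
grip_width: 92.8
grip_force: 0.0
```

```bash
python3 - <<'E'
from m import *
f=manip.grab_frame("wrist");P=cloud(f)
flat(P,(457,-229),43.5,54,92,112);print(circ(P,(457,-229),70,95,110))
print(circ(P,(457,-229),50,140,152))
to((520,140,290),down(0))
f=manip.grab_frame("top");P=cloud(f);hsv=cv2.cvtColor(f["img"],cv2.COLOR_RGB2HSV)
u,v=np.meshgrid(np.arange(560),np.arange(420))
roi=(u>185)&(u<245)&(v>148)&(v<205)
wh=roi&(hsv[...,1]<75)&(hsv[...,2]>110)&(P[...,2]>30)
q=P[wh]
a=np.radians(28);n=np.array([-np.cos(a)*.866,-np.sin(a)*.866,.5])
s=q@n;print(np.percentile(s,[1,5,25,50,75,95,99,100]));print(np.histogram(s-s.max(),30))
E
```

```text
plane 2861 [ 3.000000e-04 -1.100000e-03  1.019557e+02]
(3415, array([ 456.9, -229.2]), 54.6, array([ 457. , -229.6]), 55.1, np.float64(101.9))
(1559, array([ 457. , -229.4]), 29.4, array([ 456.9, -229.8]), 29.9, np.float64(145.5))
t8.95 pos [ 463.  -231.1  291.7] F [-0.5  0.2 -0.5] w 93.1 g 0.0 ROW [ 0.0023  0.0018 -0.0014] [1.2379e+00 1.8440e-01 2.0000e-04]
[-516.98166856 -513.34228698 -507.24558238 -488.38205119 -484.47769092
 -445.21917449 -440.65717813 -437.91799218]
(array([  3,  12,  29,  40, 109,  82,  33,  24,  22,  12,  21,  43, 151,
       117,  15,   5,   7,   5,   6,   6,   8,   8,   3,   8,   7,   5,
         9,  13,  23,  10]), array([-83.60612111, -80.81925041, -78.0323797 , -75.245509  ,
       -72.4586383 , -69.67176759, -66.88489689, -64.09802618,
       -61.31115548, -58.52428478, -55.73741407, -52.95054337,
       -50.16367267, -47.37680196, -44.58993126, -41.80306056,
       -39.01618985, -36.22931915, -33.44244844, -30.65557774,
       -27.86870704, -25.08183633, -22.29496563, -19.50809493,
       -16.72122422, -13.93435352, -11.14748281,  -8.36061211,
        -5.57374141,  -2.7868707 ,   0.        ]))
```

The collar is seated at (457,-229.3) and level. Now towards the lid, tilting the tool.

```bash
cat >> h.py <<'E'
def tilt(az,phi): # approach toward azimuth az, phi deg below level, tool x upward
    a,p=np.radians([az,phi]);z=np.array([np.cos(a)*np.cos(p),np.sin(a)*np.cos(p),-np.sin(p)])
    x=np.array([np.cos(a)*np.sin(p),np.sin(a)*np.sin(p),np.cos(p)]);return np.c_[x,np.cross(z,x),z]
E
python3 - <<'E'
from m import *
q=np.load("lidpts.npz")["a"]
for az in (27,30):
    a=np.radians(az);n=np.array([-np.cos(a)*.866,-np.sin(a)*.866,.5]);s=q@n;s-=s.max()
    t=q[s>-8];k=q[(s>-40)&(s<-8)];print(az,len(t),t.mean(0),len(k),k.mean(0))
    e=q[(s>-75)&(s<-64)];print(e.mean(0))
to((450,60,300),tilt(28,65))
E
```

```text
27 45 [537.15684403 221.67130872 116.09005255] 75 [555.21553522 230.83799923 114.07044928]
[598.08215781 251.62500404 103.65017896]
30 41 [536.89320028 220.94434424 115.66650255] 80 [554.67709358 230.43148508 114.05336341]
[598.92926703 250.7834428  104.18698142]
t9.00 pos [ 461.6 -230.2  289.4] F [ 0.3 -0.1 -1.1] w 92.9 g 0.0 ROW [-0.0736  0.1257  0.3376] [ 0.9669 -0.0431 -0.0385]
```

Emit:
apply_moves(
  plan=[-0.0736, 0.1257, 0.3376, 0.967, -0.043, -0.038, 93, -0.0736, 0.1257, 0.3376, 0.967, -0.043, -0.038, 93, -0.0736, 0.1257, 0.3376, 0.967, -0.043, -0.038, 93, -0.0736, 0.1257, 0.3376, 0.967, -0.043, -0.038, 93, -0.0736, 0.1257, 0.3376, 0.967, -0.043, -0.038, 93, -0.0736, 0.1257, 0.3376, 0.967, -0.043, -0.038, 93, -0.0736, 0.1257, 0.3376, 0.967, -0.043, -0.038, 93, -0.0736, 0.1257, 0.3376, 0.967, -0.043, -0.038, 93, -0.0736, 0.1257, 0.3376, 0.967, -0.043, -0.038, 93, -0.0736, 0.1257, 0.3376, 0.967, -0.043, -0.038, 93, -0.0736, 0.1257, 0.3376, 0.967, -0.043, -0.038, 93, -0.0736, 0.1257, 0.3376, 0.967, -0.043, -0.038, 93],
)

```text
t: 10.0
position: [448.5, 60.3, 298.0]
eef_rot: [0.948, 0.237, 0.207, -0.053]
force: [-0.0, -0.6, -0.4]
grip_width: 93.0
grip_force: 0.0
```

```bash
python3 - <<'E'
from m import *
to((450,180,230),tilt(28,45))
print(manip.get_obs()["joints"])
E
```

```text
t10.00 pos [448.5  60.3 298. ] F [-0.  -0.6 -0.4] w 93.0 g 0.0 ROW [-1.000e-03  1.128e-01 -1.000e-04] [ 0.0797 -0.3489  0.2871]
[-0.44594455  0.07682368  0.41519748  2.16568162 -0.42163001  0.55311153
 -0.79772593]
```

Emit:
apply_moves(
  plan=[0, 0.113, 0, 0.08, -0.349, 0.287, 93, 0, 0.113, 0, 0.08, -0.349, 0.287, 93, 0, 0.113, 0, 0.08, -0.349, 0.287, 93, 0, 0.113, 0, 0.08, -0.349, 0.287, 93, 0, 0.113, 0, 0.08, -0.349, 0.287, 93, 0, 0.113, 0, 0.08, -0.349, 0.287, 93, 0, 0.113, 0, 0.08, -0.349, 0.287, 93, 0, 0.113, 0, 0.08, -0.349, 0.287, 93, 0, 0.113, 0, 0.08, -0.349, 0.287, 93],
)

```text
t: 10.75
position: [449.9, 152.6, 294.9]
eef_rot: [0.906, 0.231, 0.341, -0.102]
force: [-0.1, -0.3, -0.1]
grip_width: 92.7
grip_force: 0.0
```

```bash
python3 - <<'E'
from m import *
to((450,180,230),tilt(28,45))
print(manip.get_obs()["joints"])
f=manip.grab_frame("wrist");save(f,"w3.png");np.savez("w3.npz",**f)
E
```

```text
t10.75 pos [449.9 152.6 294.9] F [-0.1 -0.3 -0.1] w 92.7 g 0.0 ROW [-0.0108  0.0188 -0.0012] [-0.1118 -0.0736  0.1931]
[ 0.64338107  0.13310212 -0.9861418   2.34386238 -1.3020069   0.05109458
 -0.08606716]
```

View pics/w3.png

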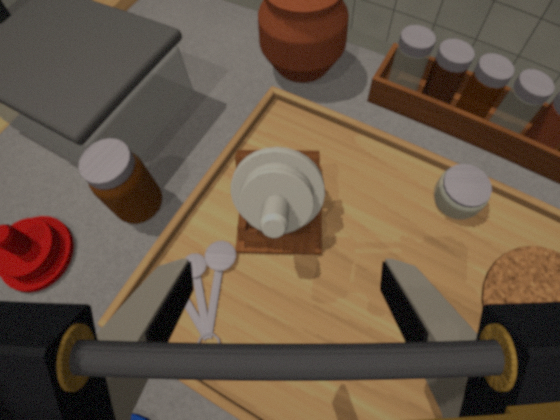

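Wrist view: the lid's knob tip is at (273,218), its flange around (278,188) and the rest square with the picture, so the yaw is near 28°. The spoons are at (210,290). The arm can't tilt to 45° here (j4, j5 and j6 are near their limits), so I'll grip the knob at about 65° below level. Fitting the lid pose from this depth image.

```bash
cat > lid.py <<'E'
from m import *
def lidpose(f,c0=(575,240,100)):
    P=cloud(f);hsv=cv2.cvtColor(f["img"],cv2.COLOR_RGB2HSV)
    m=(np.linalg.norm(P-np.array(c0),axis=-1)<85)&(hsv[...,1]<70)&(hsv[...,2]>90)&(P[...,2]>28)
    q=P[m];az=28.
    for it in range(4):
        a=np.radians(az);n=np.array([-np.cos(a)*.866,-np.sin(a)*.866,.5]);s=q@n
        h,e=np.histogram(s,np.arange(s.min(),s.max()+2,2.));
        tip=np.percentile(s,99.5)
        fl=q[(s>tip-50)&(s<tip-38)];fg=q[(s>tip-72)&(s<tip-60)]
        ns=[]
        for w in(fl,fg):
            c=np.median(w,0);V=np.linalg.svd(w-c,full_matrices=False)[2][2];V*=np.sign(V[2])
            d=(w-c)@V;w=w[abs(d)<2];c=w.mean(0);V=np.linalg.svd(w-c,full_matrices=False)[2][2];V*=np.sign(V[2]);ns.append(V)
        az=np.degrees(np.arctan2(-ns[0][1]-ns[1][1],-ns[0][0]-ns[1][0]))
        
    print("n",len(q),len(fl),len(fg),np.round(ns,3),"elev",np.round(np.degrees(np.arcsin([v[2] for v in ns])),1),"az",az)
    a=np.radians(az);n=np.array([-np.cos(a)*.866,-np.sin(a)*.866,.5])
    ex=np.array([-np.sin(a),np.cos(a),0]);ey=np.cross(n,ex);s=q@n
    s34=np.median(fl@n);s12=np.median(fg@n);print("s34-s12",s34-s12,"tip-s34",tip-s34)
    for lo,hi,nm in((s12-4,s12+4,"flange"),(s34-4,s34+4,"hub"),(tip-4,tip+2,"tip")):
        w=q[(s>lo)&(s<hi)];uv=np.c_[w@ex,w@ey].astype(np.float32)
        hh=cv2.convexHull(uv)[:,0];c,r=fitc(hh);c2,r2=cv2.minEnclosingCircle(hh)
        print(nm,len(w),"r",r,r2,"lid_knob pt",np.round(ex*c[0]+ey*c[1]+n*(s34+26),1),np.round(ex*c2[0]+ey*c2[1]+n*(s34+26),1))
    return az
E
python3 - <<'E'
from lid import *
f=dict(np.load("w3.npz"));lidpose(f)
o=manip.get_obs();j=o["joints"]
E
```

```text
n 6401 2859 2062 [[-0.765 -0.395  0.51 ]
 [-0.753 -0.392  0.528]] elev [30.6 31.9] az 27.40706270921346
s34-s12 21.982087453860288 tip-s34 44.9021691610597
flange 1939 r 54.46907986575644 55.06705093383789 lid_knob pt [547.6 227.4 105.4] [547.6 227.3 105.3]
hub 2802 r 41.44717739422238 41.935787200927734 lid_knob pt [547.7 227.3 105.5] [547.7 227.2 105.5]
tip 410 r 12.556771937823827 13.472480773925781 lid_knob pt [548.2 227.1 106.1] [548.1 227.  105.8]
```

The lid fits well: knob point (547.7,227.3,105.5), azimuth 27.4°, with flange radius 55 and hub radius 42 as given. Going to pregrasp at 65°.

```bash
python3 - <<'E'
from m import *
to((504.6,205,209.7),tilt(27.4,65))
E
```

```text
t10.80 pos [449.  150.8 295.1] F [-0.6  0.5 -0.4] w 92.8 g 0.0 ROW [-0.0122 -0.0923  0.0025] [-0.0037 -0.0605  0.3801]
```

Emit:
apply_moves(
  plan=[-0.0122, -0.0923, 0.0025, -0.004, -0.06, 0, 93, -0.0122, -0.0923, 0.0025, -0.004, -0.06, 0, 93, -0.0122, -0.0923, 0.0025, -0.004, -0.06, 0.05, 93, -0.0122, -0.0923, 0.0025, -0.004, -0.06, 0.1, 93, -0.0122, -0.0923, 0.0025, -0.004, -0.06, 0.2, 93, -0.0122, -0.0923, 0.0025, -0.004, -0.06, 0.3, 93, -0.0122, -0.0923, 0.0025, -0.004, -0.06, 0.38, 93, -0.0122, -0.0923, 0.0025, -0.004, -0.06, 0.38, 93, -0.0122, -0.0923, 0.0025, -0.004, -0.06, 0.38, 93, -0.0122, -0.0923, 0.0025, -0.004, -0.06, 0.38, 93],
)

```text
t: 11.63
position: [504.8, 207.1, 207.5]
eef_rot: [0.948, 0.234, 0.208, -0.05]
force: [0.1, -0.6, -0.1]
grip_width: 93.3
grip_force: 0.0
```

```bash
python3 - <<'E'
from m import *
to((504.6,205,209.7),tilt(27.4,65))
print(manip.get_obs()["joints"])
E
```

```text
t11.63 pos [504.8 207.1 207.5] F [ 0.1 -0.6 -0.1] w 93.3 g 0.0 ROW [0.0003 0.0015 0.0019] [-0.0006  0.006  -0.0083]
[-0.44622243  0.34221967  0.04085386  2.1214626  -0.16601955  0.25043793
 -1.34568937]
```

Emit:
apply_moves(
  plan=[0, 0.0015, 0.0019, 0, 0.006, 0.06, 65, 0, 0.0015, 0.0019, 0, 0.006, 0.15, 65, 0, 0.0015, 0.0019, 0, 0.006, 0.23, 65, 0, 0.0015, 0.0019, 0, 0.006, 0.3, 65, 0, 0.0015, 0.0019, 0, 0.006, 0.35, 65, 0, 0.0015, 0.0019, 0, 0.006, 0.38, 65, 0, 0.0015, 0.0019, 0, 0.006, 0.392, 65, 0, 0.0015, 0.0019, 0, 0.006, 0.392, 65, 0, 0.0015, 0.0019, 0, 0.006, 0.392, 65],
)

```text
t: 12.38
position: [550.9, 226.9, 104.4]
eef_rot: [0.949, 0.229, 0.212, -0.051]
force: [-0.2, -0.1, 0.4]
grip_width: 65.2
grip_force: 0.0
```

```bash
python3 - <<'E'
from m import *
to((549.6,228.3,101),tilt(27.4,65))
print(manip.get_obs()["joints"])
E
```

```text
t12.38 pos [550.9 226.9 104.4] F [-0.2 -0.1  0.4] w 65.2 g 0.0 ROW [ 0.0004 -0.0012 -0.0013] [-0.0064 -0.0061  0.0097]
[-0.38667061  0.58385814 -0.03989948  2.10387901 -0.23362689  0.01517082
 -1.27913422]
```

```bash
python3 - <<'E'
from m import *
to((549.2,228.1,100.8),tilt(27.4,71))
E
```

```text
t12.38 pos [550.9 226.9 104.4] F [-0.2 -0.1  0.4] w 65.2 g 0.0 ROW [ 0.0004 -0.0346 -0.0013] [-0.008  -0.0062  0.0096]
```

Emit:
apply_moves(
  plan=[0, -0.0346, -0.0013, -0.008, -0.006, 0.0096, 65, 0, -0.0346, -0.0013, -0.008, -0.006, 0.0096, 65, 0, -0.0346, -0.0013, -0.008, -0.006, 0.0096, 65, 0, -0.0346, -0.0013, -0.008, -0.006, 0.0096, 65, 0, -0.0346, -0.0013, -0.008, -0.006, 0.0096, 65],
)

```text
t: 12.8
position: [548.3, 228.4, 100.0]
eef_rot: [0.958, 0.234, 0.16, -0.039]
force: [-0.2, 1.0, 1.0]
grip_width: 65.0
grip_force: 0.0
```

```bash
python3 - <<'E'
from m import *
to((549.2,228.1,100.8),tilt(27.4,71))
print(manip.get_obs()["joints"])
E
```

```text
t12.80 pos [548.3 228.4 100. ] F [-0.2  1.   1. ] w 65.0 g 0.0 ROW [0.0002 0.0001 0.0002] [ 0.0029  0.0021 -0.0018]
[-0.45492351  0.59741343  0.04812393  2.02360998 -0.23692838  0.19531358
 -1.28660662]
```

Good. Close on the knob.

Emit:
apply_moves(
  plan=[0, 0, 0, 0.002, 0.002, -0.002, 20, 0, 0, 0, 0.002, 0.002, -0.002, 20, 0, 0, 0, 0.002, 0.002, -0.002, 20, 0, 0, 0, 0.002, 0.002, -0.002, 20, 0, 0, 0, 0.002, 0.002, -0.002, 20, 0, 0, 0, 0.002, 0.002, -0.002, 20, 0, 0, 0, 0.002, 0.002, -0.002, 20, 0, 0, 0, 0.002, 0.002, -0.002, 20],
)

```text
t: 13.47
position: [549.4, 228.5, 100.5]
eef_rot: [0.958, 0.234, 0.16, -0.039]
force: [-0.1, -0.3, 0.1]
grip_width: 29.7
grip_force: 30.0
```

```bash
python3 - <<'E'
from m import *
o=manip.get_obs();p=o["position"];a=np.radians(27.4);u=np.array([np.cos(a)*.5,np.sin(a)*.5,.866]);n=np.array([-np.cos(a)*.866,-np.sin(a)*.866,.5])
to(p+u*40);to(p+u*40+n*80);
E
```

```text
t13.47 pos [549.4 228.5 100.5] F [-0.1 -0.3  0.1] w 29.7 g 30.0 ROW [0. 0. 0.] [ 1.005e-01  1.000e-04 -8.760e-02]
t13.47 pos [549.4 228.5 100.5] F [-0.1 -0.3  0.1] w 29.7 g 30.0 ROW [0. 0. 0.] [-0.0748  0.     -0.2886]
```

Emit:
apply_moves(
  plan=[0, 0, 0, 0.01, 0, -0.0088, 20, 0, 0, 0, 0.03, 0, -0.0263, 20, 0, 0, 0, 0.05, 0, -0.0438, 20, 0, 0, 0, 0.07, 0, -0.0613, 20, 0, 0, 0, 0.09, 0, -0.0788, 20, 0, 0, 0, 0.1, 0, -0.0876, 20, 0, 0, 0, 0.1, 0, -0.0876, 20, 0, 0, 0, 0.08, 0, -0.11, 20, 0, 0, 0, 0.04, 0, -0.157, 20, 0, 0, 0, 0, 0, -0.203, 20, 0, 0, 0, -0.04, 0, -0.25, 20, 0, 0, 0, -0.075, 0, -0.289, 20],
)

```text
t: 14.47
position: [503.8, 204.7, 175.5]
eef_rot: [0.958, 0.234, 0.159, -0.039]
force: [0.5, 0.3, -3.5]
grip_width: 29.7
grip_force: 30.0
```

```bash
python3 - <<'E'
from m import *
o=manip.get_obs();print(o["joints"])
f=manip.grab_frame("wrist");save(f,"w4.png");np.savez("w4.npz",**f)
to((500,100,260),tilt(27.4,100));to((600,-60,260),tilt(-7,131));to((550,0,260),tilt(27.4,115))
E
```

```text
[-0.49319266  0.4125986   0.10755134  2.08186219 -0.21061824  0.32739163
 -1.30525074]
t14.52 pos [501.7 203.4 176.2] F [-2.9 -0.6 -4.2] w 29.2 g 30.0 ROW [ 1.000e-04 -1.597e-01 -0.000e+00] [-0.0652  0.3035 -0.3169]
t14.52 pos [501.7 203.4 176.2] F [-2.9 -0.6 -4.2] w 29.2 g 30.0 ROW [ 0.0386 -0.3215  0.196 ] [-0.0173  0.9304 -0.3005]
t14.52 pos [501.7 203.4 176.2] F [-2.9 -0.6 -4.2] w 29.2 g 30.0 ROW [ 0.00e+00 -2.43e-01 -1.00e-04] [-0.0703  0.6761 -0.3185]
```

View pics/w4.png

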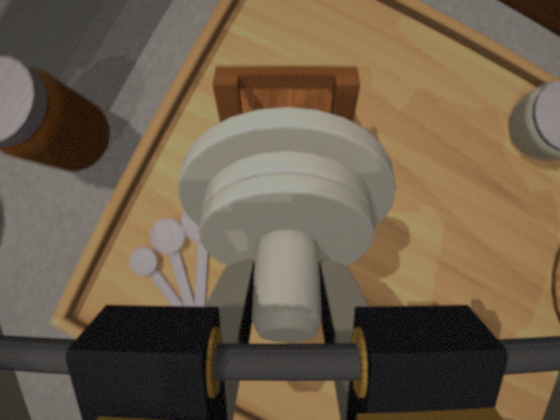

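The lid is held by its knob, at (287,275), and clear of the rest at (287,80). Now I'll bring it upright in the air, turned so the tool's tilt points sideways.

```bash
python3 - <<'E'
from m import *
to((560,10,270),tilt(65,131));to((560,10,270),tilt(46,101))
E
```

```text
t14.52 pos [501.7 203.4 176.2] F [-2.9 -0.6 -4.2] w 29.2 g 30.0 ROW [-0.0421 -0.3194 -0.2143] [-0.017   0.6619 -0.3357]
t14.52 pos [501.7 203.4 176.2] F [-2.9 -0.6 -4.2] w 29.2 g 30.0 ROW [ 0.0071 -0.1638 -0.1043] [-0.017   0.6619 -0.3357]
```

Emit:
apply_moves(
  plan=[0, 0, 0, 0, 0, -0.05, 20, -0.001, -0.01, -0.007, 0, 0.03, -0.12, 20, -0.004, -0.03, -0.02, -0.002, 0.09, -0.19, 20, -0.008, -0.06, -0.04, -0.004, 0.17, -0.25, 20, -0.012, -0.09, -0.06, -0.006, 0.25, -0.29, 20, -0.016, -0.12, -0.08, -0.008, 0.33, -0.32, 20, -0.02, -0.15, -0.1, -0.01, 0.41, -0.335, 20, -0.024, -0.18, -0.12, -0.012, 0.48, -0.335, 20, -0.028, -0.21, -0.14, -0.014, 0.54, -0.335, 20, -0.032, -0.24, -0.16, -0.015, 0.6, -0.335, 20, -0.036, -0.27, -0.18, -0.016, 0.64, -0.335, 20, -0.0385, -0.292, -0.196, -0.017, 0.66, -0.335, 20],
)

```text
t: 15.52
position: [565.1, 12.2, 267.6]
eef_rot: [0.817, 0.487, -0.257, 0.171]
force: [0.7, 0.7, -3.5]
grip_width: 28.9
grip_force: 30.0
```

```bash
python3 - <<'E'
from m import *
to((560,10,270),tilt(65,131))
print(manip.get_obs()["joints"])
E
```

```text
t15.52 pos [565.1  12.2 267.6] F [ 0.7  0.7 -3.5] w 28.9 g 30.0 ROW [-0.0025 -0.0276 -0.0181] [-0.0165 -0.0114  0.0017]
[-0.42464183  0.66849198  0.23255291  1.41015788  0.34253069  1.48783475
 -0.80745266]
```

```bash
python3 - <<'E'
from m import *
to((631,-100.5,150),tilt(65,131))
E
```

```text
t15.52 pos [565.1  12.2 267.6] F [ 0.7  0.7 -3.5] w 28.9 g 30.0 ROW [-0.0025 -0.0276 -0.0181] [0.0508 0.358  0.4607]
```

Emit:
apply_moves(
  plan=[-0.0025, -0.0276, -0.0181, 0.005, 0.035, 0.03, 20, -0.0025, -0.0276, -0.0181, 0.015, 0.11, 0.08, 20, -0.0025, -0.0276, -0.0181, 0.025, 0.18, 0.16, 20, -0.0025, -0.0276, -0.0181, 0.035, 0.25, 0.25, 20, -0.0025, -0.0276, -0.0181, 0.045, 0.31, 0.34, 20, -0.0025, -0.0276, -0.0181, 0.051, 0.35, 0.41, 20, -0.0025, -0.0276, -0.0181, 0.051, 0.358, 0.45, 20, -0.0025, -0.0276, -0.0181, 0.051, 0.358, 0.46, 20, -0.0025, -0.0276, -0.0181, 0.051, 0.358, 0.46, 20, -0.0025, -0.0276, -0.0181, 0.051, 0.358, 0.46, 20],
)

```text
t: 16.35
position: [630.1, -97.6, 151.9]
eef_rot: [0.791, 0.504, -0.293, 0.187]
force: [0.6, 0.4, -3.2]
grip_width: 29.4
grip_force: 30.0
```

```bash
python3 - <<'E'
from m import *
to((631,-100.5,150),tilt(65,131));o=manip.get_obs();print(o["joints"])
for n in ("wrist","top"):
    f=manip.grab_frame(n);save(f,n+"5.png");np.savez(n+"5.npz",**f)
    P=cloud(f);hsv=cv2.cvtColor(f["img"],cv2.COLOR_RGB2HSV)
    K=o["position"]-5*R.from_quat(o["eef_rot"]).as_matrix()[:,2];print("K",K)
    m=(hsv[...,1]<70)&(hsv[...,2]>90)&(np.linalg.norm(P-(K-[0,0,35]),axis=-1)<75)&(P[...,2]<K[2]-15)
    q=P[m];print(n,len(q),np.histogram(q[:,2],12) if len(q) else 0)
E
```

```text
t16.35 pos [630.1 -97.6 151.9] F [ 0.6  0.4 -3.2] w 29.4 g 30.0 ROW [ 0.0003 -0.0016 -0.0001] [-0.0016  0.0067  0.0096]
[-0.26882347  0.88687503  0.24592079  1.35305762  0.43049682  1.32026468
 -0.70676475]
K [631.51081621 -94.66034069 155.66962324]
wrist 27399 (array([ 729, 1280, 1749, 7763, 1105, 1178, 1150, 1206, 4810, 5317,  464,
        648]), array([ 95.58414002,  99.33946246, 103.0947849 , 106.85010735,
       110.60542979, 114.36075223, 118.11607467, 121.87139712,
       125.62671956, 129.382042  , 133.13736444, 136.89268688,
       140.64800933]))
K [631.51081621 -94.66034069 155.66962324]
top 567 (array([  5,   8,  38, 139,  71,  10,   9,   5,  35, 135, 101,  11]), array([ 93.80301306,  97.41978575, 101.03655845, 104.65333114,
       108.27010383, 111.88687652, 115.50364921, 119.12042191,
       122.7371946 , 126.35396729, 129.97073998, 133.58751267,
       137.20428536]))
```

View pics/wrist5.png

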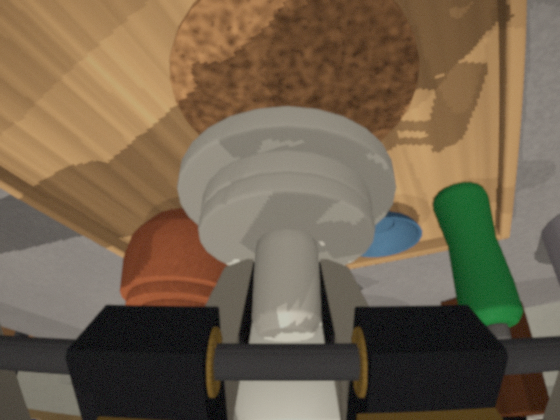

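The lid hangs roughly upright over the trivet (image centre), clear of the crock on the left and the grinder on the right. Measuring its tilt.

```bash
cat >> lid.py <<'E'
def upr(f,K,below=(26,48)):
    P=cloud(f);hsv=cv2.cvtColor(f["img"],cv2.COLOR_RGB2HSV)
    w=(hsv[...,1]<70)&(hsv[...,2]>90)
    for b in below:
        d=np.hypot(P[...,0]-K[0],P[...,1]-K[1])
        m=w&(abs(P[...,2]-(K[2]-b))<6)&(d<60)&(d>(18 if b<40 else 43.5))
        q=P[m];c0=np.array([K[0],K[1]])
        for i in range(4):
            A=np.c_[q[:,:2]-c0,np.ones(len(q))];s=np.linalg.lstsq(A,q[:,2],rcond=None)[0];r=q[:,2]-A@s;q=q[abs(r)<max(1.2,2*r.std()/1.5)]
        h=cv2.convexHull(q[:,:2].astype(np.float32))[:,0];c,rr=fitc(h)
        print(b,len(q),"slope",np.round(s,4),"centre",np.round(c,1),"r",round(float(rr),1),np.round(cv2.minEnclosingCircle(h)[0],1))
E
python3 - <<'E'
from lid import *
for n in("wrist","top"): print(n);upr(dict(np.load(n+"5.npz")),(631.5,-94.7,155.7))
E
```

```text
wrist
26 8058 slope [5.800000e-03 8.700000e-03 1.292913e+02] centre [631.7 -93.4] r 41.4 [631.9 -93.3]
48 6593 slope [ 1.500000e-03 -1.200000e-03  1.075926e+02] centre [631.9 -93.1] r 54.2 [632.  -93.1]
top
26 102 slope [-1.800000e-03 -2.200000e-03  1.292841e+02] centre [630.5 -96.3] r 39.5 [631.  -96.3]
48 81 slope [-4.300000e-03  6.000000e-03  1.066119e+02] centre [631.7 -93.9] r 53.1 [631.9 -93.5]
```

Level to within 0.3°. Lowering onto the trivet (contact at TCP z ≈ 74.4).

```bash
python3 - <<'E'
from m import *
to((631,-102,78),tilt(65,131))
to((631,-102,74),tilt(65,131))
E
```

```text
t16.45 pos [630.5 -97.5 152.5] F [ 1.   0.8 -3.7] w 29.5 g 30.0 ROW [ 0.0007 -0.0016 -0.0002] [0.1522 0.0073 0.1965]
t16.45 pos [630.5 -97.5 152.5] F [ 1.   0.8 -3.7] w 29.5 g 30.0 ROW [ 0.0007 -0.0016 -0.0002] [0.1609 0.0072 0.2066]
```

Emit:
apply_moves(
  plan=[0, 0, 0, 0.02, 0.001, 0.026, 20, 0, 0, 0, 0.05, 0.003, 0.065, 20, 0, 0, 0, 0.08, 0.005, 0.104, 20, 0, 0, 0, 0.11, 0.007, 0.143, 20, 0, 0, 0, 0.135, 0.007, 0.175, 20, 0, 0, 0, 0.147, 0.007, 0.19, 20, 0, 0, 0, 0.152, 0.007, 0.1965, 20, 0, 0, 0, 0.152, 0.007, 0.1965, 20, 0, 0, 0, 0.152, 0.007, 0.1965, 20],
)

```text
t: 17.2
position: [630.1, -104.5, 77.2]
eef_rot: [0.791, 0.503, -0.295, 0.188]
force: [-0.1, -0.0, -2.5]
grip_width: 29.6
grip_force: 30.0
```

```bash
python3 - <<'E'
from m import *
to((631,-102,74),tilt(65,131))
E
```

```text
t17.20 pos [ 630.1 -104.5   77.2] F [-0.1 -0.  -2.5] w 29.6 g 30.0 ROW [-0.0001 -0.0005 -0.0007] [ 0.0138 -0.0008  0.0022]
```

Emit:
apply_moves(
  plan=[0, 0, 0, 0.002, 0, 0.0024, 20, 0, 0, 0, 0.004, 0, 0.0048, 20, 0, 0, 0, 0.006, 0, 0.007, 20, 0, 0, 0, 0.0072, 0, 0.0084, 20, 0, 0, 0, 0.0072, 0, 0.0084, 20],
)

```text
t: 17.62
position: [630.1, -104.3, 74.4]
eef_rot: [0.791, 0.503, -0.294, 0.188]
force: [0.6, 2.3, -0.3]
grip_width: 29.3
grip_force: 30.0
```

Contact is starting. Another mm, then look.

Emit:
apply_moves(
  plan=[0, 0, 0, 0.0012, 0, 0.0015, 20, 0, 0, 0, 0.0022, 0, 0.0026, 20, 0, 0, 0, 0.0022, 0, 0.0026, 20],
)

```text
t: 17.87
position: [630.2, -104.3, 74.4]
eef_rot: [0.791, 0.502, -0.295, 0.188]
force: [-0.2, 2.8, 5.3]
grip_width: 29.2
grip_force: 30.0
```

```bash
python3 - <<'E'
from lid import *
to((631,-102,74),tilt(65,131))
f=manip.grab_frame("wrist");o=manip.get_obs();upr(f,(632,-100.5,78))
p=o["position"];z=R.from_quat(o["eef_rot"]).as_matrix()[:,2]
to(p-120*z)
E
```

```text
t17.87 pos [ 630.2 -104.3   74.4] F [-0.2  2.8  5.3] w 29.2 g 30.0 ROW [ 0.0001 -0.0002 -0.0008] [ 0.007  -0.0007 -0.0043]
26 7982 slope [1.20e-03 2.30e-03 5.19e+01] centre [ 631.6 -100.2] r 41.4 [ 631.8 -100.2]
48 6229 slope [-3.00000e-03 -6.90000e-03  3.01719e+01] centre [ 631.8 -100. ] r 54.1 [ 631.7 -100. ]
t17.92 pos [ 630.2 -104.3   74.4] F [0.1 3.4 6. ] w 29.4 g 30.0 ROW [0. 0. 0.] [-0.  -0.  -0.4]
```

The lid is flat on the trivet (flat top at 51.9, flange at 30.2). Release and back off along the tool.

Emit:
apply_moves(
  plan=[0, 0, 0, 0, 0, 0, 70, 0, 0, 0, 0, 0, 0, 70, 0, 0, 0, 0, 0, 0, 70, 0, 0, 0, 0, 0, 0, 70, 0, 0, 0, 0, 0, 0, 70, 0, 0, 0, 0, 0, -0.05, 70, 0, 0, 0, 0, 0, -0.15, 70, 0, 0, 0, 0, 0, -0.28, 70, 0, 0, 0, 0, 0, -0.38, 70, 0, 0, 0, 0, 0, -0.4, 70],
)

```text
t: 18.75
position: [666.5, -28.7, 166.7]
eef_rot: [0.791, 0.505, -0.29, 0.189]
force: [0.1, 0.8, 0.0]
grip_width: 69.7
grip_force: 0.0
```

```bash
python3 - <<'E'
from lid import *
f=manip.grab_frame("wrist");upr(f,(632,-100.5,78))
for y in(-10,-30,0,60): to((631.5,-100.3,170),down(y))
print(manip.get_obs()["joints"])
E
```

```text
26 3519 slope [-1.30000e-03 -5.10000e-03  5.23958e+01] centre [ 631.4 -100.5] r 41.5 [ 631.5 -100.6]
48 2297 slope [-3.6000e-03 -7.8000e-03  3.0308e+01] centre [ 631.7 -100.2] r 54.4 [ 631.8 -100.2]
t18.80 pos [665.6 -29.9 165.6] F [0.6 0.7 0.3] w 70.0 g 0.0 ROW [-0.0276  0.2244 -0.0796] [-0.2075 -0.0045  0.1584]
t18.80 pos [665.6 -29.9 165.6] F [0.6 0.7 0.3] w 70.0 g 0.0 ROW [0.0117 0.2252 0.0268] [-0.2075 -0.0045  0.1584]
t18.80 pos [665.6 -29.9 165.6] F [0.6 0.7 0.3] w 70.0 g 0.0 ROW [-0.0473  0.2222 -0.1328] [-0.2075 -0.0045  0.1584]
t18.80 pos [665.6 -29.9 165.6] F [0.6 0.7 0.3] w 70.0 g 0.0 ROW [-0.1651  0.1833 -0.4506] [-0.2075 -0.0045  0.1584]
[-0.32985596  0.93960111  0.23036186  1.17489992  0.39229954  1.46918404
 -0.71557181]
```

Emit:
apply_moves(
  plan=[0, 0.035, 0, -0.03, 0, 0.02, 70, 0, 0.07, 0, -0.06, 0, 0.045, 70, 0.001, 0.105, 0, -0.1, 0, 0.075, 70, 0.001, 0.14, 0, -0.13, 0, 0.1, 70, 0.002, 0.175, 0, -0.16, 0, 0.12, 70, 0.002, 0.21, 0, -0.19, 0, 0.145, 70, 0.002, 0.2255, 0, -0.2075, -0.0045, 0.158, 70, 0.002, 0.2255, 0, -0.2075, -0.0045, 0.158, 70, 0.002, 0.2255, 0, -0.2075, -0.0045, 0.158, 70, 0.002, 0.2255, 0, -0.2075, -0.0045, 0.158, 70],
)

```text
t: 19.63
position: [628.3, -101.5, 166.9]
eef_rot: [0.844, 0.536, -0.004, -0.002]
force: [0.2, 0.3, -0.2]
grip_width: 70.1
grip_force: 0.0
```

```bash
python3 - <<'E'
from lid import *
f=manip.grab_frame("wrist");upr(f,(632,-100.5,78))
to((631.6,-100.4,73),down(-25))
E
```

```text
26 6125 slope [7.00000e-04 1.50000e-03 5.19471e+01] centre [ 631.4 -101.2] r 41.3 [ 631.5 -100.9]
48 3377 slope [-6.00000e-04 -1.00000e-04  2.99205e+01] centre [ 631.3 -101.1] r 54.2 [ 631.4 -101.3]
t19.68 pos [ 628.8 -100.4  167.1] F [-0.7 -0.2 -0.2] w 70.0 g 0.0 ROW [-0.0024  0.0016 -0.0001] [0.0056 0.0108 0.3134]
```

Emit:
apply_moves(
  plan=[-0.0024, 0.0016, 0, 0.0036, 0.011, 0.04, 70, -0.0024, 0.0016, 0, 0.0036, 0.011, 0.12, 70, -0.0024, 0.0016, 0, 0.0036, 0.011, 0.19, 70, -0.0024, 0.0016, 0, 0.0036, 0.011, 0.25, 70, -0.0024, 0.0016, 0, 0.0036, 0.011, 0.29, 70, -0.0024, 0.0016, 0, 0.0036, 0.011, 0.311, 70, -0.0024, 0.0016, 0, 0.0036, 0.011, 0.311, 70, -0.0024, 0.0016, 0, 0.0036, 0.011, 0.311, 70],
)

```text
t: 20.35
position: [632.0, -103.1, 75.0]
eef_rot: [0.844, 0.536, 0.001, 0.001]
force: [0.5, 0.0, 0.1]
grip_width: 70.0
grip_force: 0.0
```

```bash
python3 - <<'E'
from lid import *
to((631.4,-101,73),down(-25))
E
```

```text
t20.35 pos [ 632.  -103.1   75. ] F [0.5 0.  0.1] w 70.0 g 0.0 ROW [ 0.0008  0.0001 -0.0008] [ 0.0055 -0.0049  0.0067]
```

Emit:
apply_moves(
  plan=[0.0008, 0, 0, 0.0055, -0.005, 0.0067, 70, 0.0008, 0, 0, 0.0055, -0.005, 0.0067, 70, 0.0008, 0, 0, 0.0055, -0.005, 0.0067, 20, 0.0008, 0, 0, 0.0055, -0.005, 0.0067, 20, 0.0008, 0, 0, 0.0055, -0.005, 0.0067, 20, 0.0008, 0, 0, 0.0055, -0.005, 0.0067, 20, 0.0008, 0, 0, 0.0055, -0.005, 0.0067, 20, 0.0008, 0, 0, 0.0055, -0.005, 0.0067, 20, 0.0008, 0, 0, 0.0055, -0.005, 0.0067, 20, 0.0008, 0, 0, 0.0055, -0.005, 0.0067, 20],
)

```text
t: 21.18
position: [630.9, -102.0, 72.9]
eef_rot: [0.844, 0.536, -0.0, 0.0]
force: [0.2, -0.4, -0.7]
grip_width: 29.4
grip_force: 30.0
```

```bash
python3 - <<'E'
from lid import *
o=manip.get_obs();p=o["position"]
to(p+[0,0,155]);to((457,-229.3,p[2]+155),down(-25))
E
```

```text
t21.18 pos [ 630.9 -102.    72.9] F [ 0.2 -0.4 -0.7] w 29.4 g 30.0 ROW [0. 0. 0.] [-2.000e-04 -0.000e+00 -5.167e-01]
t21.18 pos [ 630.9 -102.    72.9] F [ 0.2 -0.4 -0.7] w 29.4 g 30.0 ROW [-0.      0.0001 -0.0013] [-0.6311 -0.3436 -0.5164]
```

Emit:
apply_moves(
  plan=[0, 0, 0, 0, 0, -0.03, 20, 0, 0, 0, 0, 0, -0.12, 20, 0, 0, 0, 0, 0, -0.25, 20, 0, 0, 0, 0, 0, -0.38, 20, 0, 0, 0, -0.02, -0.01, -0.48, 20, 0, 0, 0, -0.09, -0.05, -0.516, 20, 0, 0, 0, -0.19, -0.1, -0.516, 20, 0, 0, 0, -0.3, -0.16, -0.516, 20, 0, 0, 0, -0.41, -0.22, -0.516, 20, 0, 0, 0, -0.5, -0.27, -0.516, 20, 0, 0, 0, -0.58, -0.315, -0.516, 20, 0, 0, 0, -0.625, -0.34, -0.516, 20],
)

```text
t: 22.18
position: [454.0, -230.5, 227.6]
eef_rot: [0.846, 0.534, -0.002, -0.001]
force: [0.6, -0.8, -4.2]
grip_width: 29.5
grip_force: 30.0
```

Emit:
apply_moves(
  plan=[0, 0, 0, 0, 0, 0, 20, 0, 0, 0, 0, 0, 0, 20, 0, 0, 0, 0, 0, 0, 20, 0, 0, 0, 0, 0, 0, 20],
)

```text
t: 22.52
position: [459.8, -226.5, 227.7]
eef_rot: [0.844, 0.537, 0.0, -0.0]
force: [0.5, 0.4, -3.1]
grip_width: 29.0
grip_force: 30.0
```

```bash
python3 - <<'E'
from lid import *
to((457,-229.3,228),down(-25));o=manip.get_obs();print(o["joints"])
f=manip.grab_frame("wrist");save(f,"w6.png");p=o["position"];upr(f,(p[0],p[1],p[2]+5))
P=cloud(f);print(circ(P,(457,-229),62,96,106));flat(P,(457,-229),43.5,54,95,112)
E
```

```text
t22.52 pos [ 459.8 -226.5  227.7] F [ 0.5  0.4 -3.1] w 29.0 g 30.0 ROW [-0.0001 -0.0002 -0.0004] [-0.0124 -0.0047 -0.001 ]
[ 0.45118855  0.40858906 -0.05072921  1.82217123  0.02458695  0.9117358
 -0.0479612 ]
26 8298 slope [-3.00000e-04 -2.00000e-04  2.06829e+02] centre [ 460.  -225.3] r 41.4 [ 460.2 -225.1]
48 6049 slope [1.000000e-04 6.000000e-04 1.848004e+02] centre [ 460.1 -225.3] r 54.3 [ 460.  -225.1]
(466, array([ 457.2, -229.1]), 54.2, array([ 472., -192.]), 36.7, np.float64(101.6))
plane 418 [-1.430000e-02 -4.800000e-02  1.040092e+02]
```

The lid is level in hand, with its centre 3.1/4.1 mm off the collar. Correcting, then lowering in stages.

Emit:
apply_moves(
  plan=[0, 0, 0, -0.0168, -0.0036, 0, 20, 0, 0, 0, -0.0168, -0.0036, 0.01, 20, 0, 0, 0, -0.0168, -0.0036, 0.03, 20, 0, 0, 0, -0.0168, -0.0036, 0.05, 20, 0, 0, 0, -0.0168, -0.0036, 0.065, 20, 0, 0, 0, -0.0168, -0.0036, 0.075, 20, 0, 0, 0, -0.0168, -0.0036, 0.075, 20, 0, 0, 0, -0.0168, -0.0036, 0.075, 20, 0, 0, 0, -0.0168, -0.0036, 0.075, 20],
)

```text
t: 23.32
position: [455.7, -232.2, 205.4]
eef_rot: [0.844, 0.536, -0.0, 0.0]
force: [-0.2, 0.6, -3.5]
grip_width: 29.2
grip_force: 30.0
```

```bash
python3 - <<'E'
from lid import *
to((456.7,-230.6,192),down(-25));o=manip.get_obs()
f=manip.grab_frame("wrist");p=o["position"];upr(f,(p[0],p[1],p[2]+5))
E
```

```text
t23.32 pos [ 455.7 -232.2  205.4] F [-0.2  0.6 -3.5] w 29.2 g 30.0 ROW [-0.      0.0001 -0.0013] [0.0061 0.0008 0.0446]
26 8350 slope [-1.000000e-04 -1.200000e-03  1.844859e+02] centre [ 455.9 -231. ] r 41.4 [ 456. -231.]
48 6041 slope [ 0.000000e+00 -1.000000e-04  1.624801e+02] centre [ 455.9 -230.9] r 54.2 [ 455.9 -230.9]
```

Emit:
apply_moves(
  plan=[0, 0, 0, 0.0065, 0.001, 0, 20, 0, 0, 0, 0.0065, 0.001, 0, 20, 0, 0, 0, 0.0065, 0.001, 0.01, 20, 0, 0, 0, 0.0065, 0.001, 0.02, 20, 0, 0, 0, 0.0065, 0.001, 0.03, 20, 0, 0, 0, 0.0065, 0.001, 0.04, 20, 0, 0, 0, 0.0065, 0.001, 0.05, 20, 0, 0, 0, 0.0065, 0.001, 0.05, 20],
)

```text
t: 24.03
position: [456.1, -230.3, 189.4]
eef_rot: [0.844, 0.536, -0.001, -0.001]
force: [-0.4, -0.1, -3.1]
grip_width: 29.4
grip_force: 30.0
```

```bash
python3 - <<'E'
from lid import *
to((456.7,-230.6,179),down(-25));o=manip.get_obs()
f=manip.grab_frame("wrist");p=o["position"];upr(f,(p[0],p[1],p[2]+5))
E
```

```text
t24.03 pos [ 456.1 -230.3  189.4] F [-0.4 -0.1 -3.1] w 29.4 g 30.0 ROW [-0.0007  0.0002 -0.0013] [-0.0001  0.0023  0.0348]
26 8329 slope [-1.900000e-03  8.000000e-04  1.684892e+02] centre [ 456.1 -229.1] r 41.4 [ 456.1 -229.1]
48 6092 slope [-1.500000e-03  1.100000e-03  1.465046e+02] centre [ 456.1 -229. ] r 54.3 [ 456.2 -228.9]
```

No contact and about 1 mm off. Lower the remaining 10.5 mm, slowly at the end.

Emit:
apply_moves(
  plan=[0, 0, 0, 0.0005, 0.0025, 0.006, 20, 0, 0, 0, 0.0005, 0.0025, 0.014, 20, 0, 0, 0, 0.0005, 0.0025, 0.022, 20, 0, 0, 0, 0.0005, 0.0025, 0.028, 20, 0, 0, 0, 0.0005, 0.0025, 0.031, 20, 0, 0, 0, 0.0005, 0.0025, 0.033, 20, 0, 0, 0, 0.0005, 0.0025, 0.035, 20, 0, 0, 0, 0.0005, 0.0025, 0.036, 20, 0, 0, 0, 0.0005, 0.0025, 0.036, 20],
)

```text
t: 24.83
position: [457.4, -230.7, 179.4]
eef_rot: [0.844, 0.536, -0.0, -0.0]
force: [-0.3, 0.9, -3.4]
grip_width: 29.9
grip_force: 30.0
```

```bash
python3 - <<'E'
from lid import *
to((456.7,-230.6,179),down(-25));o=manip.get_obs()
f=manip.grab_frame("wrist");p=o["position"];upr(f,(p[0],p[1],p[2]+5))
E
```

```text
t24.83 pos [ 457.4 -230.7  179.4] F [-0.3  0.9 -3.4] w 29.9 g 30.0 ROW [-0.0001  0.0001 -0.0013] [-0.0007 -0.0021  0.0015]
26 8335 slope [ -0.      -0.     158.5363] centre [ 457.5 -229.4] r 41.4 [ 457.5 -229.3]
48 6074 slope [2.000000e-04 5.000000e-04 1.365301e+02] centre [ 457.5 -229.4] r 54.2 [ 457.5 -229.5]
```

Half a millimetre to go (136.5 against 136).

Emit:
apply_moves(
  plan=[0, 0, 0, 0, 0, 0.001, 20, 0, 0, 0, 0, 0, 0.002, 20, 0, 0, 0, 0, 0, 0.003, 20, 0, 0, 0, 0, 0, 0.004, 20, 0, 0, 0, 0, 0, 0.004, 20],
)

```text
t: 25.3
position: [457.4, -230.7, 178.8]
eef_rot: [0.844, 0.536, -0.0, 0.0]
force: [-1.5, 0.9, 1.3]
grip_width: 29.4
grip_force: 30.0
```

Seated with light contact. Release and rise.

Emit:
apply_moves(
  plan=[0, 0, 0, 0, 0, 0.0, 70, 0, 0, 0, 0, 0, 0, 70, 0, 0, 0, 0, 0, 0, 70, 0, 0, 0, 0, 0, 0, 70, 0, 0, 0, 0, 0, 0, 70, 0, 0, 0, 0, 0, -0.05, 70, 0, 0, 0, 0, 0, -0.15, 70, 0, 0, 0, 0, 0, -0.27, 70, 0, 0, 0, 0, 0, -0.36, 70, 0, 0, 0, 0, 0, -0.4, 70, 0, 0, 0, 0, 0, -0.4, 70, 0, 0, 0, 0, 0, -0.4, 70],
)

```text
t: 26.3
position: [457.4, -230.6, 298.3]
eef_rot: [0.844, 0.536, -0.0, 0.0]
force: [0.0, 0.8, -0.3]
grip_width: 70.3
grip_force: 0.0
```

```bash
python3 - <<'E'
from lid import *
to((457,-230,300));
f=manip.grab_frame("wrist");save(f,"w7.png");upr(f,(457.3,-229.4,184))
f=manip.grab_frame("side");save(f,"s7.png")
E
```

```text
t26.30 pos [ 457.4 -230.6  298.3] F [ 0.   0.8 -0.3] w 70.3 g 0.0 ROW [0. 0. 0.] [ 0.0014 -0.0021 -0.0055]
26 5274 slope [6.000000e-04 1.600000e-03 1.579701e+02] centre [ 457.6 -229.7] r 41.3 [ 457.5 -229.9]
48 3031 slope [9.000000e-04 1.000000e-04 1.358912e+02] centre [ 457.5 -229.7] r 54.2 [ 457.3 -229.9]
```

View pics/s7.png

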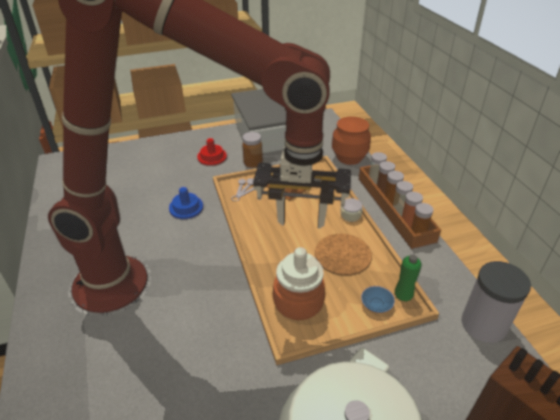

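The side view shows the lid level on the collar and crock at (299,270), the gripper well clear at (305,185), and the bystanders where they were. Lid top is at 158.0 and flange at 135.9, both as expected. Handing in.

```bash
python3 -c "
from bench import manip
print(manip.finish_job())"
```

```text
the job is handed in; nothing more can be done
None
```

The job is handed in at about 26 s: the collar is seated on the crock, and the lid was set on the trivet, re-gripped and seated level on the collar. One mistyped row moved the collar about 25–35 mm sideways near the tray as I lifted it, with no harm seen.

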